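# Lift the loaded tray out of a keepsake box and hold it level

### The arm

A 6-joint arm with a two-finger parallel gripper is mounted at the origin on the work surface. World frame = base frame: x ahead of the robot, y to its left, z up, the work surface at z = 0. Lengths are in mm, angles in rad, forces in N, time in s.
With the tool pointing down it reaches from about 300 to 775 mm from the base axis. Payload 14.6 kg.
Tool frame: the origin (TCP) lies between the finger pads; the fingertips stand 11 mm ahead of it and the grasp point (between the pads) lies 8 mm behind it; z points along the fingers, y is the direction in which the jaws open and shut (so a half turn about z gives the same grasp; the last joint's range is limited). The gripper opens to 94 mm and grips with 3 to 60 N. Pads are 16 mm wide; open, the fingers measure 119 mm over their backs; the gripper's body (75 mm by 177 mm) begins 78 mm behind the grasp point.
Start: joints at [1.046, 0.3, 1.521, -0, 1.321, -0.067], TCP at [243.083, 493.356, 216.446] pointing down, gripper open.
Joint ranges: [-3.03, 3.03], [-0.79, 2.21], [0.23, 2.52], [-1.04, 4.18], [0, 3.07], [-2.55, 2.55]. Speed limits (rad/s): [2.22, 2.22, 2.57, 3.14, 3.14, 3.14].

### API

Orientations are given as [roll, pitch, yaw] about the fixed x, y, z axes, in that order (R = Rz(yaw) Ry(pitch) Rx(roll)).
In Python, from cell import * gives the robot as it stands.
- The arm moves only by the tool arm_command, never from a script. Its argument "deltas" is a list of rows, each an object with "xyz": the shift along the world's x, y, z in m, a list of three; "turn": the turn, a rotation vector about the world's x, y, z in rad, a list of three. A call has 1 to 12 rows; each row shifts and turns the commanded pose from where the row before left it; what a row does not reach is not made up. A row lasts 1/8 s, in which the tool goes at most 62.5 mm and 10.7 degrees, less where a joint would pass 70% of its speed; a pose out of reach is approached as far as the arm can. A call with a gripper value outside its range is refused whole. "gripper" is the closure, from 0 (fully open) to 1 (shut), set as the call begins (left out, the last holds). The fingers move at their own pace and stop on an object; "force" is the grip in N (left out, the last holds). Time passes only in rows, so rows that do not move let the fingers close. It gives the time, the measured TCP pose, the force and the opening at its end, in the units of the state.
- read_state(): the state, without advancing time (a new reading comes with each control period).
- camera(name): name is "scene" or "top" or "wrist"; returns a dict with "color" (420x560x3 uint8, red, green, blue), "fx", "fy", "cx", "cy" (pixels), "rvec" (rotation vector, rad) and "tvec" (3), from world to camera coordinates, as OpenCV has them; the wrist camera has in their place "mount" (4x4, takes a point from camera to tool coordinates, whose origin is the TCP and whose axes are the flange's). Camera axes: x right, y down, z forward; pixel columns grow to the right and rows downward; lengths in mm; the calibration is good to about 2 mm. A picture is of the moment at which its call begins: read the wrist's pose just before it. There is no depth.
- sign_off(): hands the job in, once; it reports no verdict.
The state is a dict: "clock": time; "joints": joint angles; "qd": joint speeds; "effort": joint torques, N m; "eef_pos": TCP position; "eef_rot": TCP orientation; "wrist_force": force on the tool from outside, world axes, zero at the start; "moment": the same for the moment, N m; "finger_gap": finger opening in mm.
Only numpy, scipy, OpenCV 4.12 (cv2) and the standard library are available. Lean on these libraries where they do the work, as an engineer would, in place of code of your own. Each camera call takes 0.05 s, during which the arm holds its last target.

### The job

I want to get at the album under the tray: turn the brass catch on the keepsake box a quarter turn counter-clockwise (seen from above), all the way until it lies along the wall, and only then lift the tray straight up by its wooden handle. Keep it level the whole way with the three small things still standing in it, and finish holding it steady and level above the box, its underside about 12 cm above the box's rim (at least 10 cm): do not put it down or let go. Leave the shoe box, the brush and the polish tin where they are.

Things in the scene. Friction and masses are not known exactly. Their poses are not given: they have to be found in the camera images.
- box: dark wooden keepsake box, open on top, outside 200 (its x) x 260 (its y) x 100 mm tall, walls 16 mm thick, heavy and does not move. Origin: centre of its underside, on the table. Two ledges inside carry the tray's underside 45 mm above the origin; a green album lies below. The brass catch stands on the middle of its +y end wall, 122 mm from the origin
- catch (a joint): angle of the brass swivel catch about the vertical, in rad: 0 = the bar lies across the end wall (along the box's y) and reaches over the tray's edge, so that the tray cannot come up; it grows counter-clockwise seen from above to the stop at 1.57 = the bar lies along the wall (along the box's x) and the tray is free. Starts at 0 to 0.35. Light friction (about 0.04 N m), stays where it is left
- catch_grip (a point): point on the catch's turning axis at mid-height of its upright grip fin, 21 mm above the box's rim. The fin is 10 mm thick, 36 mm long and 24 mm high (from 9 to 33 mm above the rim); below it is a flat bar 12 mm wide and 46 mm long. The point's y axis runs along the fin and turns with it, its x axis across it
- tray: light wooden lift-out tray, 160 (its x) x 220 (its y) x 34 mm, origin: centre of its underside, axes nearly as the box's (same x and y within 2 mm, yaw within 0.6 degrees); 4 mm gap to the box's walls all round. About 0.4 kg, with its contents 0.5 to 0.9 kg
- tray_handle (a point): the middle of the tray's handle where it is gripped, 64 mm above the tray's underside, over the tray's centre. The handle is an upright board on the tray's centre line, along the tray's y: 12 mm thick (x), 110 mm long (y), its top 78 mm above the underside (14 mm above this point), free on both sides down to the top of the things in the tray. In place its top is 123 mm above the table
- tin_mid (a point): centre of the aluminium tin with a red lid, 48 mm across, 24 mm tall, loose in one of the tray's four compartments
- ring_box_mid (a point): centre of the blue ring box, 44 x 44 x 34 mm tall, loose in another compartment (the tallest thing in the tray; its top is 40 mm above the tray's underside)
- tape_mid (a point): centre of the round yellow tape measure, 50 mm across, 18 mm tall, loose in another compartment
- shoebox: closed white shoe box with a pink label on its lid, standing beside the +y end of the keepsake box, 186 x 276 x 90 mm tall, origin: centre of its underside; leave alone
- brush: clothes brush with a reddish-brown back, lying on its black bristles, 50 x 150 x 36 mm tall, origin: centre of its underside; beyond the -y end of the box; leave alone
- polish: black and brass shoe polish tin, 75 mm across, 26 mm tall, origin: centre of its underside; beyond the -y end of the box; leave alone

How it is judged:
By the outcome, as a careful person would: the job done as asked, in the order asked, and still so for the second after the job is handed in, while the arm keeps its last pose, push and grip.
It also fails if it takes over 48 s, if anything falls off the work surface, if the arm or the gripper's body presses on something with over 40 N, if the wrist force passes 120 N, or if a joint passes its speed limit or range.

## Working session

There is one attempt and no reset: what is moved stays moved. The work goes in short steps, Python scripts to look and compute and a tool call to move; the robot and the scene stay as the last step left them, time stands still between calls to the robot, and variables do not carry over. Pictures are saved under pics/ and viewed, and the job is handed in when it is done.

Besides the shell and the picture viewer there is one more tool, called after "Call:" as a command line: name --argument value ..., lists and objects as JSON in quotes. arm_command: Moves the arm, as the interface text tells. Its arguments: {"type":"object","properties":{"deltas":{"type":"array","items":{"type":"object","properties":{"xyz":{"type":"array","items":{"type":"number"}},"turn":{"type":"array","items":{"type":"number"}}}}},"gripper":{"type":"number"},"force":{"type":"number"}},"required":["deltas"]}

```bash
mkdir -p pics; ls; python3 - <<'E'
from cell import *
import cv2
print(read_state())
for n in ("scene","top","wrist"):
    c=camera(n); cv2.imwrite(f"pics/{n}0.png",c["color"][:,:,::-1]); print(n,{k:v for k,v in c.items() if k!="color"})
E
```

```text
pics
{'clock': 0.0, 'joints': array([ 1.04640388e+00,  3.00494197e-01,  1.52159707e+00, -1.90082166e-05,
        1.32071228e+00, -6.65810650e-02]), 'qd': array([0.00080795, 0.00139875, 0.00203536, 0.0005185 , 0.00136647,
       0.00103308]), 'effort': array([-1.37037121e-03, -5.31809485e+01, -3.52743173e+01,  7.07437587e-02,
        2.44183384e-02, -1.60542487e-05]), 'eef_pos': array([242.95907116, 493.13718333, 215.86689747]), 'eef_rot': array([-3.14038323e+00, -6.21920857e-05,  2.68378595e+00]), 'wrist_force': array([ 0.20681037, -0.47653892, -1.01252956]), 'moment': array([-0.04005979,  0.01949436,  0.07124657]), 'finger_gap': 94.05855721239332}
scene {'fx': 436.7382959455961, 'fy': 436.7382959455961, 'cx': 275.4580474094227, 'cy': 202.89136182545045, 'rvec': array([ 2.11092525,  1.36543052, -0.5155903 ]), 'tvec': array([-247.24560842, -321.44936844, 1513.06925607])}
top {'fx': 418.543296470438, 'fy': 418.543296470438, 'cx': 273.4419415296898, 'cy': 209.2707302271965, 'rvec': array([ 2.13856925, -2.15485144,  0.15284483]), 'tvec': array([ 17.29333406, 562.64280978, 941.96225132])}
wrist {'fx': 368.77424134186435, 'fy': 368.77424134186435, 'cx': 284.45676454457225, 'cy': 210.64227423052156, 'mount': array([[ 1.52989278e-04, -9.65180230e-01, -2.61585740e-01,
         7.69569504e+01],
       [ 9.99999960e-01,  8.50313561e-05,  2.71110681e-04,
         2.43187786e-01],
       [-2.39427680e-04, -2.61585771e-01,  9.65180205e-01,
        -1.67921311e+02],
       [ 0.00000000e+00,  0.00000000e+00,  0.00000000e+00,
         1.00000000e+00]])}
```

View pics/scene0.png

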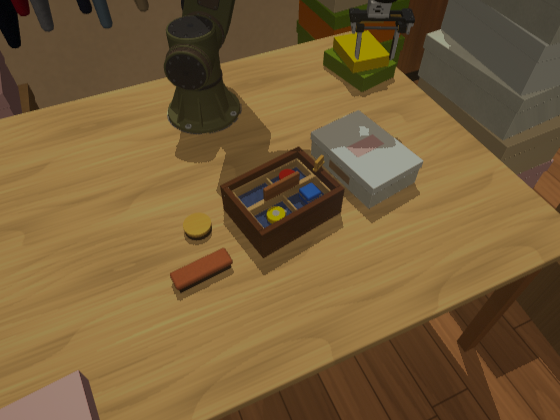

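View pics/top0.png

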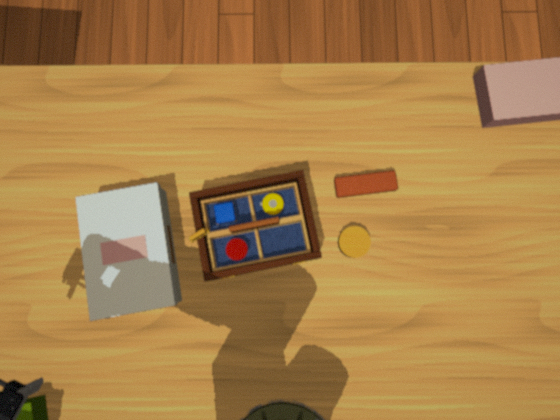

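View pics/wrist0.png

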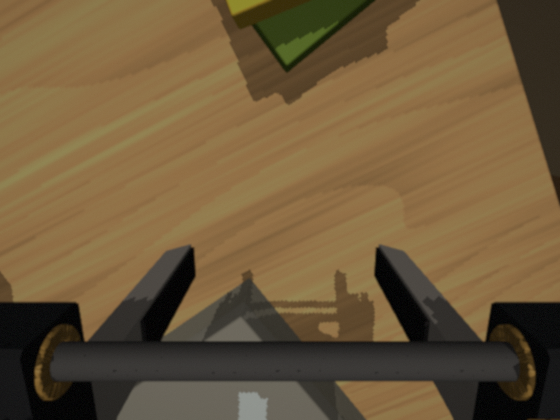

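The top view shows the box at about (255,225) px, the catch at about (198,235), the shoe box to its left (+y), and the brush and polish tin to its right. In the scene view the catch is at about (319,163). I'll zoom in to measure them.

```bash
cat > h.py <<'E'
import numpy as np, cv2
from cell import *
def ray(c,u,v):
    R=cv2.Rodrigues(c["rvec"])[0]; t=np.array(c["tvec"])
    o=-R.T@t; d=R.T@np.array([(u-c["cx"])/c["fx"],(v-c["cy"])/c["fy"],1.]); return o,d
def plane(c,u,v,z):
    o,d=ray(c,u,v); return o+d*(z-o[2])/d[2]
def tri(r1,r2):
    (o1,d1),(o2,d2)=r1,r2
    A=np.stack([d1,-d2],1); s=np.linalg.lstsq(A,o2-o1,rcond=None)[0]
    p,q=o1+s[0]*d1,o2+s[1]*d2; return (p+q)/2,np.linalg.norm(p-q)
def proj(c,P):
    return cv2.projectPoints(np.array(P,float).reshape(-1,3),c["rvec"],c["tvec"],np.array([[c["fx"],0,c["cx"]],[0,c["fy"],c["cy"]],[0,0,1.]]),None)[0].reshape(-1,2)
def blob(img,lo,hi,roi=None):
    hsv=cv2.cvtColor(img,cv2.COLOR_RGB2HSV); m=cv2.inRange(hsv,np.array(lo),np.array(hi))
    if roi: 
        k=np.zeros_like(m); x0,y0,x1,y1=roi; k[y0:y1,x0:x1]=1; m=m*k
    return m
E
python3 - <<'E'
from h import *
for n,(x0,y0,x1,y1) in (("top",(170,160,340,290)),("scene",(210,140,360,260))):
    c=camera(n); I=c["color"][y0:y1,x0:x1,::-1]
    cv2.imwrite(f"pics/{n}z.png",cv2.resize(I,None,fx=4.6,fy=4.6,interpolation=cv2.INTER_CUBIC))
    np.save(f"{n}.npy",c,allow_pickle=True)
E
```

```text
(no output)
```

View pics/topz.png

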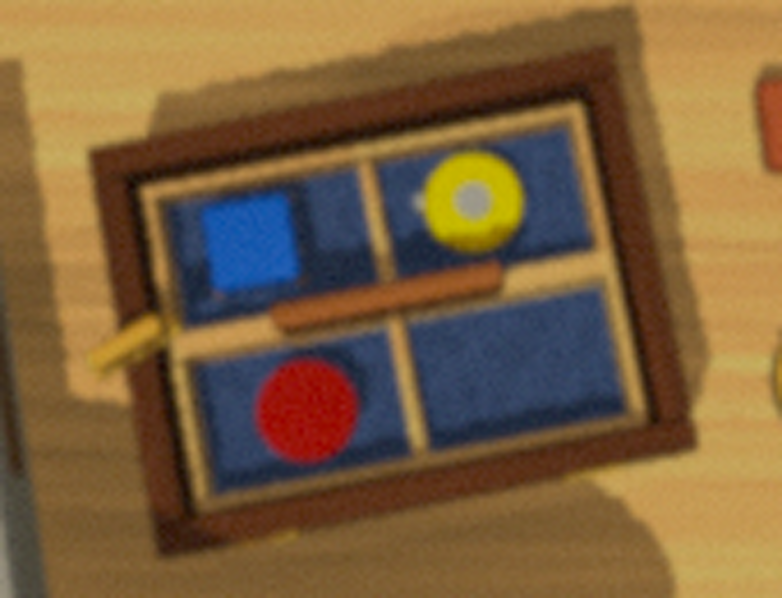

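View pics/scenez.png

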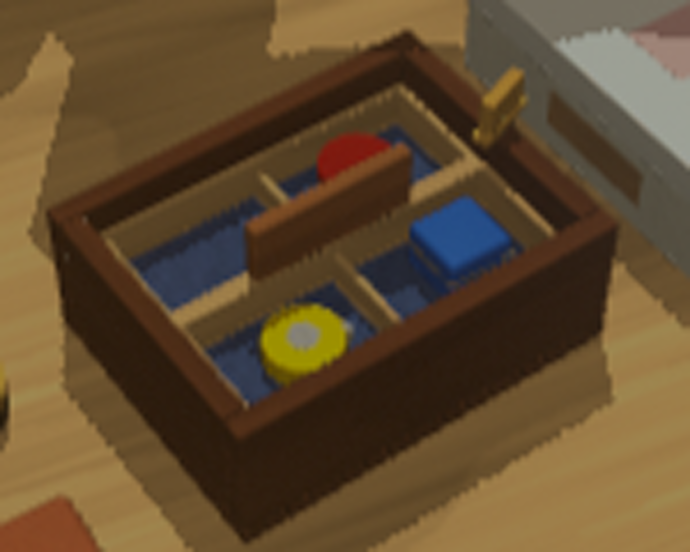

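The zoomed top view shows the outer rim corners at about (92,150), (612,47), (694,447) and (160,553) zoom px. The fin runs from about (90,362) to (165,325), and the handle from (278,320) to (500,278). The scene zoom shows the fin from about (480,110) to (522,75). Next I'll turn these into positions.

```bash
python3 - <<'E'
from h import *
T=np.load("top.npy",allow_pickle=True).item(); S=np.load("scene.npy",allow_pickle=True).item()
tz=lambda u,v:((u+.5)/4.6-.5+170,(v+.5)/4.6-.5+160)
sz=lambda u,v:((u+.5)/4.6-.5+210,(v+.5)/4.6-.5+140)
C=[plane(T,*tz(*p),100) for p in ((92,150),(612,47),(694,447),(160,553))]
Cs=[plane(S,*sz(*p),100) for p in ((612,222),(240,432),(50,213),(407,35))]
for K in (C,Cs):
    K=np.array(K)[:,:2]; print(K.round(1).tolist(), "c",K.mean(0),"sides",[np.linalg.norm(K[i]-K[i-1]).round(1) for i in range(4)])
    y=K[0]+K[3]-K[1]-K[2]; x=K[0]+K[1]-K[2]-K[3]
    print("yaw from y",np.degrees(np.arctan2(-y[0],y[1])),"from x",np.degrees(np.arctan2(x[1],x[0])))
# brass fin: masks
for n,c,roi in (("top",T,(185,220,210,250)),("scene",S,(308,150,328,176))):
    m=blob(c["color"],(15,140,140 if n=="top" else 90),(30,255,255),roi)
    ys,xs=np.nonzero(m); P=np.c_[xs,ys].astype(float); print(n,len(P),P.mean(0),cv2.minAreaRect(P.astype(np.float32)))
# handle mask
for n,c,roi in (("top",T,(220,205,290,240)),("scene",S,(255,165,305,205))):
    hsv=cv2.cvtColor(c["color"],cv2.COLOR_RGB2HSV)
    print(n,"handle px hsv",hsv[(222,235) if n=="top" else 0][0] if 0 else "")
h=[plane(T,*tz(*p),123)[:2] for p in ((274,322),(502,275))]
hb=[plane(T,*tz(*p),123)[:2] for p in ((268,310),(500,264))]
print("handle top",h,np.mean(h,0),hb)
for a,b,nm in (((90,348),(510,72),"fin outer"),((160,317),(484,104),"fin inner")):
    print(nm,tri(ray(T,*tz(*a)),ray(S,*sz(*b))), plane(T,*tz(*a),133))
E
```

```text
[[593.8, 198.5], [642.6, -52.9], [449.4, -88.2], [402.0, 162.7]] c [521.93522184  55.04526983] sides [np.float64(195.1), np.float64(256.1), np.float64(196.5), np.float64(255.3)]
yaw from y 10.849146098351973 from x 10.46186397454006
[[590.8, 201.5], [638.7, -46.9], [451.3, -86.0], [402.7, 163.8]] c [520.88846806  58.09837992] sides [np.float64(191.8), np.float64(253.0), np.float64(191.5), np.float64(254.4)]
yaw from y 10.96450356954433 from x 11.555167127026667
top 378 [193.0952381  234.08465608] ((197.0, 234.0), (28.0, 24.0), 90.0)
scene 105 [316.13333333 161.57142857] ((317.5, 162.5), (19.0, 25.0), 0.0)
top handle px hsv 
scene handle px hsv 
handle top [array([507.7492609 , 107.73238172]), array([528.87951673,   1.81993425])] [518.31438882  54.77615799] [array([513.35823071, 110.55968678]), array([534.04276028,   2.70318974])]
fin outer (array([494.13965376, 187.13579574, 139.31097033]), np.float64(4.913442087464643)) [495.49585009 190.78656168 133.        ]
fin inner (array([509.31226214, 158.97405737, 137.69123313]), np.float64(1.6308013454548895)) [509.49229219 158.97436461 133.        ]
```

The box centre is about (521.5, 56) with yaw near 10.8°. The catch axis should be near (499, 176), with the fin about 0.22 rad past zero. I'll move above it for a wrist view.

Call:
arm_command --deltas '[{"xyz":[0.032,-0.0397,0.0],"turn":[0,0,-0.0875]},{"xyz":[0.032,-0.0397,0.0],"turn":[0,0,-0.0875]},{"xyz":[0.032,-0.0397,0.0],"turn":[0,0,-0.0875]},{"xyz":[0.032,-0.0397,0.0],"turn":[0,0,-0.0875]},{"xyz":[0.032,-0.0397,0.0],"turn":[0,0,-0.0875]},{"xyz":[0.032,-0.0397,0.0],"turn":[0,0,-0.0875]},{"xyz":[0.032,-0.0397,-0.006],"turn":[0,0,-0.0875]},{"xyz":[0.032,-0.0397,-0.01],"turn":[0,0,-0.0875]},{"xyz":[0,0,0],"turn":[0,0,0]},{"xyz":[0,0,0],"turn":[0,0,0]}]'

```text
clock: 1.5
eef_pos: [498.8, 176.0, 200.4]
eef_rot: [-3.141, -0.0, 1.984]
wrist_force: [-0.9, 0.0, 0.1]
finger_gap: 93.7
```

```bash
cat >> h.py <<'E'
from scipy.spatial.transform import Rotation as Ro
def wrist():
    s=read_state(); c=camera("wrist")
    T=np.eye(4); T[:3,:3]=Ro.from_euler("xyz",s["eef_rot"]).as_matrix(); T[:3,3]=s["eef_pos"]
    M=np.linalg.inv(T@c["mount"]); c["rvec"]=cv2.Rodrigues(M[:3,:3])[0]; c["tvec"]=M[:3,3]; return s,c
E
python3 - <<'E'
from h import *
s,c=wrist(); np.save("w1.npy",c,allow_pickle=True)
for k in ("clock","joints","eef_pos","eef_rot","wrist_force","moment"): print(k,s[k])
cv2.imwrite("pics/w1.png",c["color"][:,:,::-1])
E
```

```text
clock 1.5
joints [ 2.69946861e-01  2.67006815e-01  1.60134611e+00  1.63046804e-04
  1.27354011e+00 -1.43586379e-01]
eef_pos [498.80742636 176.03774617 200.43047667]
eef_rot [-3.14131767e+00 -1.97260795e-04  1.98428176e+00]
wrist_force [-0.86074138  0.01895988  0.05566234]
moment [-0.01280212 -0.01137804 -0.06898367]
```

View pics/w1.png

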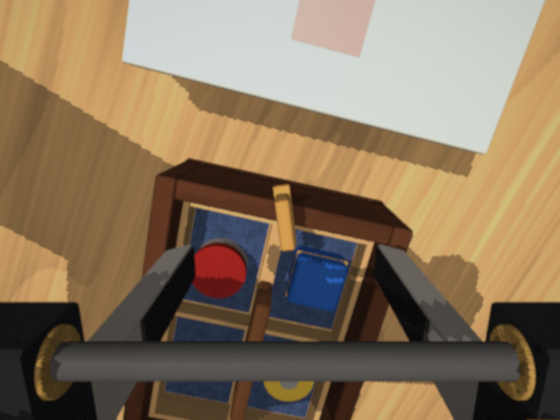

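The wrist view shows the box end with its outer corners near (190,160) and (410,230), and the fin running from about (282,186) to (289,248). I'll zoom in on it.

```bash
python3 - <<'E'
from h import *
c=np.load("w1.npy",allow_pickle=True).item()
cv2.imwrite("pics/w1z.png",cv2.resize(c["color"][140:280,145:425,::-1],None,fx=2.8,fy=2.8,interpolation=cv2.INTER_CUBIC))
cv2.imwrite("pics/w1f.png",cv2.resize(c["color"][175:260,255:315,::-1],None,fx=7,fy=7,interpolation=cv2.INTER_CUBIC))
E
```

```text
(no output)
```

View pics/w1f.png

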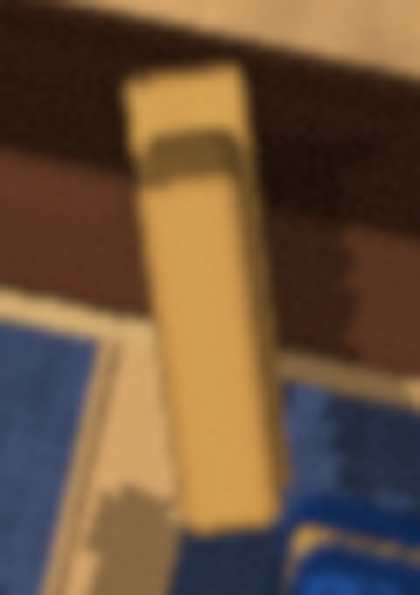

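View pics/w1z.png

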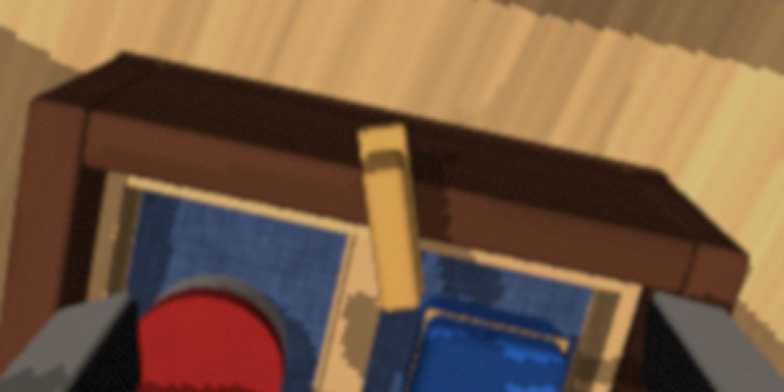

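```bash
python3 - <<'E'
from h import *
c=np.load("w1.npy",allow_pickle=True).item()
f=lambda u,v:((u+.5)/7-.5+255,(v+.5)/7-.5+175)
F=np.array([plane(c,*f(*p),133) for p in ((140,183),(236,172),(277,525),(182,530))])
print(F.round(1)); o=F.mean(0); d=F[0]+F[1]-F[2]-F[3]; print("fin centre",o,"len",np.linalg.norm(d)/2,"w",[np.linalg.norm(F[0]-F[1]),np.linalg.norm(F[2]-F[3])],"yaw",np.degrees(np.arctan2(-d[0],d[1])))
z=lambda u,v:((u+.5)/2.8-.5+145,(v+.5)/2.8-.5+140)
A,B=[plane(c,*z(*p),100) for p in ((33,101),(746,257))]  # points on outer side rim
E=[plane(c,*z(*p),100) for p in ((87,109),(695,244))]
print("rim pts",A,B,E)
for p in ((33,101),(746,257),(125,52),(660,172)): print(p,plane(c,*z(*p),100)[:2].round(1),plane(c,*z(*p),0)[:2].round(1))
E
```

```text
[[484.5 191.5 133. ]
 [492.3 196.1 133. ]
 [510.2 165.4 133. ]
 [502.  161.3 133. ]]
fin centre [497.25756938 178.56899218 133.        ] len 35.21426175885945 w [np.float64(9.061614602222283), np.float64(9.25330673171576)] yaw 30.16083710788153
rim pts [399.9157651  166.25877856 100.        ] [592.169594   203.59939159 100.        ] [array([413.60170648, 169.94490865, 100.        ]), array([577.64124965, 201.29159037, 100.        ])]
(33, 101) [399.9 166.3] [374.7 136.5]
(746, 257) [592.2 203.6] [638.6 187.7]
(125, 52) [417.7 188.1] [399.1 166.4]
(660, 172) [559.5 215.4] [593.8 203.9]
```

The wrist fix agrees with the earlier one: the axis is about (497.5, 178), the fin yaw about 30.1° and the box yaw 11.0°, so the catch is at about 0.33 rad. The fin length (35 mm) and rim length (196 mm) match the given sizes. Next I'll descend around the fin.

Call:
arm_command --deltas '[{"xyz":[-0.0015,0.002,-0.01],"turn":[0,0,0.056]},{"xyz":[0,0,-0.02],"turn":[0,0,0.056]},{"xyz":[0,0,-0.025],"turn":[0,0,0]},{"xyz":[0,0,-0.015],"turn":[0,0,0]},{"xyz":[0,0,-0.008],"turn":[0,0,0]},{"xyz":[0,0,0],"turn":[0,0,0]}]' --gripper 0.6 --force 10

```text
clock: 2.3
eef_pos: [497.5, 178.0, 122.5]
eef_rot: [-3.142, -0.0, 2.096]
wrist_force: [-1.3, 0.8, -0.1]
finger_gap: 39.1
```

```bash
python3 - <<'E'
from h import *
s,c=wrist()
cv2.imwrite("pics/w2.png",c["color"][:,:,::-1])
print(s["clock"],s["eef_pos"],s["eef_rot"],s["wrist_force"],s["moment"],s["finger_gap"])
E
```

```text
2.3 [497.52925873 178.01265638 122.53687036] [-3.14153764e+00 -2.29724383e-05  2.09623273e+00] [-1.29155483  0.84290497 -0.08503229] [-0.02002384  0.0438386  -0.06180642] 39.11644053708541
```

View pics/w2.png

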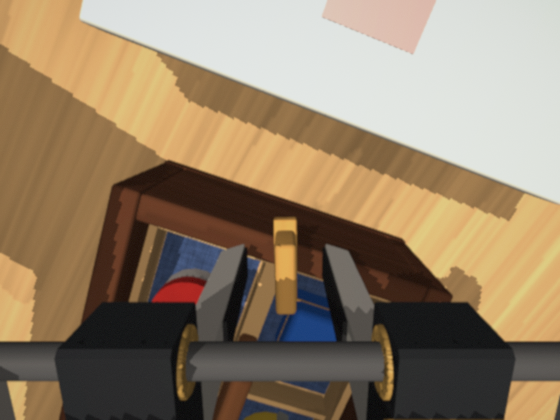

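The fin stands upright in the image at about (285,265), midway between the fingers at about 245 and 325. I'll close on it.

Call:
arm_command --deltas '[{"xyz":[0,0,0],"turn":[0,0,0]},{"xyz":[0,0,0],"turn":[0,0,0]},{"xyz":[0,0,0],"turn":[0,0,0]},{"xyz":[0,0,0],"turn":[0,0,0]},{"xyz":[0,0,0],"turn":[0,0,0]}]' --gripper 1.0 --force 10

```text
clock: 2.98
eef_pos: [498.0, 177.9, 122.7]
eef_rot: [3.14, 0.0, 2.096]
wrist_force: [3.7, 2.1, -0.0]
finger_gap: 10.2
```

Gripped, with a 10.2 mm gap and small side force. I'll turn partway first and check the forces.

Call:
arm_command --deltas '[{"xyz":[0.0005,0,0],"turn":[0,0,0.1]},{"xyz":[0,0,0],"turn":[0,0,0.1]},{"xyz":[0,0,0],"turn":[0,0,0.1]},{"xyz":[0,0,0],"turn":[0,0,0.1]},{"xyz":[0,0,0],"turn":[0,0,0.1]},{"xyz":[0,0,0],"turn":[0,0,0.1]},{"xyz":[0,0,0],"turn":[0,0,0]}]'

```text
clock: 3.85
eef_pos: [497.8, 177.7, 122.7]
eef_rot: [-3.141, -0.0, 2.695]
wrist_force: [-2.6, -0.7, 6.1]
finger_gap: 10.0
```

Call:
arm_command --deltas '[{"xyz":[0,0,0],"turn":[0,0,0.1]},{"xyz":[0,0,0],"turn":[0,0,0.1]},{"xyz":[0,0,0],"turn":[0,0,0.1]},{"xyz":[0,0,0],"turn":[0,0,0.1]},{"xyz":[0,0,0],"turn":[0,0,0.1]},{"xyz":[0,0,0],"turn":[0,0,0.08]},{"xyz":[0,0,0],"turn":[0,0,0]}]'

```text
clock: 4.72
eef_pos: [497.8, 177.3, 122.6]
eef_rot: [-3.141, -0.001, -3.009]
wrist_force: [-3.8, -3.4, 6.7]
finger_gap: 9.7
```

```bash
python3 - <<'E'
from h import *
s=read_state(); print(s["clock"],s["eef_rot"],s["wrist_force"],s["moment"],s["joints"])
E
```

```text
4.725 [-3.14081996e+00 -1.00025528e-03 -3.00893537e+00] [-3.76805547 -3.40475234  6.72638941] [-0.64382065  0.64094795  0.04765226] [ 2.73232425e-01  3.50949121e-01  1.68500267e+00 -6.98828897e-04
  1.10673961e+00 -1.42990845e+00]
```

Call:
arm_command --deltas '[{"xyz":[0,0,0],"turn":[0,0,0.04]},{"xyz":[0,0,0],"turn":[0,0,0.03]},{"xyz":[0,0,0],"turn":[0,0,0]}]'

```text
clock: 5.1
eef_pos: [497.8, 177.3, 122.6]
eef_rot: [-3.141, -0.001, -2.94]
wrist_force: [-3.3, -3.6, 6.4]
finger_gap: 10.4
```

```bash
python3 - <<'E'
from h import *
s=read_state(); print(s["clock"],s["eef_rot"],s["wrist_force"],s["moment"],s["finger_gap"])
E
```

```text
5.1 [-3.14093967e+00 -9.17332910e-04 -2.93996045e+00] [-3.29898065 -3.55106837  6.42012625] [-0.64516285  0.70905539 -0.17010412] 10.355005847811851
```

The z moment jumped to −0.17 N·m, so the catch is at its stop. A slightly firmer grip and a small nudge will make sure of it.

Call:
arm_command --deltas '[{"xyz":[0,0,0],"turn":[0,0,0.03]},{"xyz":[0,0,0],"turn":[0,0,0]},{"xyz":[0,0,0],"turn":[0,0,0]}]' --force 20

```text
clock: 5.48
eef_pos: [497.8, 177.3, 122.6]
eef_rot: [-3.141, -0.001, -2.911]
wrist_force: [-3.0, -3.5, 6.4]
finger_gap: 10.2
```

```bash
python3 - <<'E'
from h import *
s=read_state(); print(s["clock"],s["eef_rot"],s["wrist_force"],s["moment"],s["finger_gap"])
E
```

```text
5.475 [-3.14111803e+00 -1.01811294e-03 -2.91073922e+00] [-3.01782717 -3.45125459  6.4309119 ] [-0.62716817  0.68490678 -0.30749378] 10.198901143144855
```

The catch is firmly against the stop. I'll release and rise, then swing over to the handle.

Call:
arm_command --deltas '[{"xyz":[0,0,0],"turn":[0,0,0]},{"xyz":[0,0,0],"turn":[0,0,0]},{"xyz":[0,0,0],"turn":[0,0,0]},{"xyz":[0,0,0.02],"turn":[0,0,0]},{"xyz":[0,0,0.04],"turn":[0,0,0]},{"xyz":[0,0,0.04],"turn":[0,0,0]}]' --gripper 0.6

```text
clock: 6.22
eef_pos: [497.9, 177.7, 223.5]
eef_rot: [-3.142, -0.001, -2.908]
wrist_force: [0.2, -0.3, -0.4]
finger_gap: 37.8
```

Call:
arm_command --deltas '[{"xyz":[0.002,-0.011,0],"turn":[0,0,-0.161]},{"xyz":[0.002,-0.011,0],"turn":[0,0,-0.161]},{"xyz":[0.002,-0.011,0],"turn":[0,0,-0.161]},{"xyz":[0.002,-0.011,0],"turn":[0,0,-0.161]},{"xyz":[0.002,-0.011,0],"turn":[0,0,-0.161]},{"xyz":[0.002,-0.011,0],"turn":[0,0,-0.161]},{"xyz":[0.002,-0.011,0],"turn":[0,0,-0.161]},{"xyz":[0.002,-0.011,0],"turn":[0,0,-0.161]},{"xyz":[0.003,-0.016,0],"turn":[0,0,-0.161]},{"xyz":[0.003,-0.016,0],"turn":[0,0,-0.161]},{"xyz":[0,0,0],"turn":[0,0,0]},{"xyz":[0,0,0],"turn":[0,0,0]}]' --gripper 0.0

```text
clock: 7.72
eef_pos: [520.0, 58.2, 222.4]
eef_rot: [-3.141, -0.0, 1.769]
wrist_force: [0.3, 0.2, -0.5]
finger_gap: 93.7
```

```bash
python3 - <<'E'
from h import *
s,c=wrist(); np.save("w3.npy",c,allow_pickle=True)
cv2.imwrite("pics/w3.png",c["color"][:,:,::-1])
print(s["clock"],s["eef_pos"],s["eef_rot"],s["wrist_force"],s["moment"])
t=camera("scene"); cv2.imwrite("pics/s3.png",cv2.resize(t["color"][130:260,200:370,::-1],None,fx=4.6,fy=4.6,interpolation=cv2.INTER_CUBIC))
E
```

```text
7.725 [519.96861891  58.18153792 222.37046719] [-3.14141826e+00 -1.74525241e-04  1.76923420e+00] [ 0.33907881  0.24222946 -0.50633392] [-0.09293215  0.0184338   0.02213813]
```

View pics/w3.png

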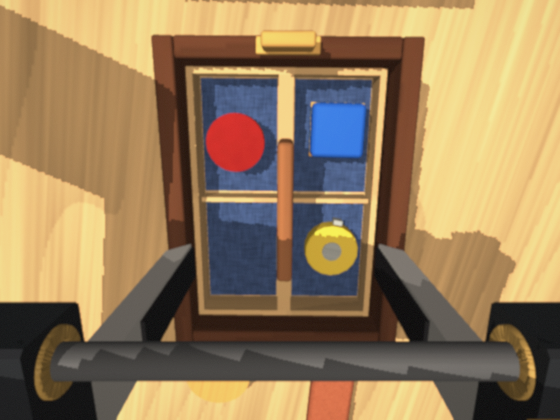

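View pics/s3.png

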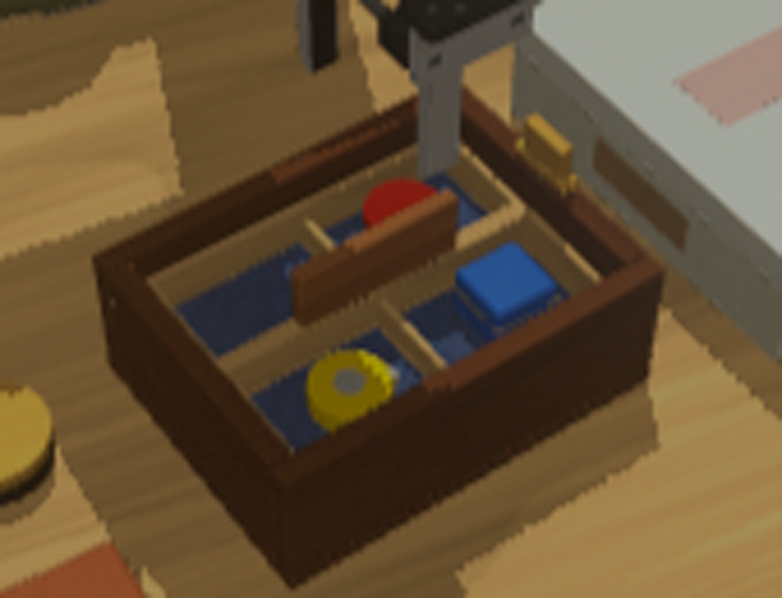

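The catch now lies along the wall, a horizontal bar at (288,43) parallel to the rim. The handle runs from (286,140) to (286,281), and the tray seems nicely aligned. I'll measure the handle.

```bash
python3 - <<'E'
from h import *
c=np.load("w3.npy",allow_pickle=True).item()
hsv=cv2.cvtColor(c["color"],cv2.COLOR_RGB2HSV).astype(int)
print(hsv[200,275:297].tolist()); print(hsv[255,275:297].tolist())
m=cv2.inRange(hsv.astype(np.uint8),(4,120,80),(14,255,255)); m[:, :265]=0; m[:,305:]=0; m[:125]=0; m[300:]=0
ys,xs=np.nonzero(m); print(len(xs),xs.min(),xs.max(),ys.min(),ys.max())
for y in (145,170,200,215,240,270,278): r=np.nonzero(m[y])[0]; print(y,r.min(),r.max(),plane(c,r.min()-.5,y,123)[:2].round(1),plane(c,r.max()+.5,y,123)[:2].round(1))
u=(286)
for y in (ys.min()-.5,ys.max()+.5): print(y,plane(c,u,y,123)[:2])
# catch bar/fin
m=cv2.inRange(hsv.astype(np.uint8),(15,110,120),(28,255,255)); m[:, :245]=0; m[:,330:]=0; m[60:]=0; m[:28]=0
cs=max(cv2.findContours(m,cv2.RETR_EXTERNAL,2)[0],key=cv2.contourArea); print(cv2.minAreaRect(cs))
a,b=plane(c,257,52,109),plane(c,320,52,109); print("bar edge",a,b,np.degrees(np.arctan2(b[1]-a[1],b[0]-a[0])))
# rim
for p in ((153,38),(422,39)): print(plane(c,*p,100)[:2])
E
```

```text
[[20, 116, 245], [17, 122, 235], [14, 138, 204], [12, 153, 193], [12, 158, 205], [12, 157, 214], [12, 157, 219], [12, 157, 217], [11, 157, 213], [12, 158, 207], [12, 159, 202], [12, 158, 200], [12, 158, 199], [12, 158, 197], [12, 157, 190], [11, 157, 174], [12, 157, 149], [13, 143, 137], [16, 130, 159], [16, 128, 182], [16, 126, 190], [17, 127, 190]]
[[114, 71, 86], [165, 31, 82], [9, 109, 98], [11, 151, 115], [12, 158, 126], [12, 157, 133], [12, 158, 134], [12, 157, 135], [12, 159, 133], [12, 156, 132], [12, 155, 132], [12, 157, 130], [12, 157, 130], [12, 157, 128], [12, 157, 125], [12, 152, 119], [8, 116, 101], [147, 38, 74], [112, 92, 86], [109, 107, 86], [110, 105, 85], [112, 107, 86]]
2028 277 293 139 280
145 278 292 [504.  109.2] [514.6 111.3]
170 278 292 [507.5  91.5] [518.2  93.6]
200 277 292 [511.1  69.3] [522.8  71.6]
215 278 291 [514.1  58. ] [524.4  60.1]
240 278 291 [517.9  38.5] [528.4  40.6]
270 277 290 [521.9  13.8] [532.7  16. ]
278 278 290 [524.    7.3] [534.1   9.3]
138.5 [509.09912869 114.85801403]
280.5 [531.03378013   6.47511406]
((287.0, 41.0), (26.0, 84.0), 90.0)
bar edge [477.27905436 168.88698805 109.        ] [520.99683229 177.68504751 109.        ] 11.378600449767484
[400.9417406  164.42854244]
[592.02037387 202.20328917]
```

The handle measures 110 mm long, centred at about (520.2, 58.5), with yaw near 11°. The tool is already over it. The catch bar's yaw is 11.4° against 11° for the wall, so it is fully turned. Now I'll descend.

Call:
arm_command --deltas '[{"xyz":[0,0,-0.02],"turn":[0,0,-0.004]},{"xyz":[0,0,-0.035],"turn":[0,0,0]},{"xyz":[0,0,-0.03],"turn":[0,0,0]},{"xyz":[0,0,-0.02],"turn":[0,0,0]},{"xyz":[0,0,-0.01],"turn":[0,0,0]},{"xyz":[0,0,-0.005],"turn":[0,0,0]},{"xyz":[0,0,0],"turn":[0,0,0]}]' --gripper 0.6

```text
clock: 8.7
eef_pos: [520.3, 57.9, 102.8]
eef_rot: [3.141, 0.0, 1.762]
wrist_force: [-0.4, -0.1, -0.0]
finger_gap: 37.6
```

```bash
python3 - <<'E'
from h import *
s,c=wrist(); 
cv2.imwrite("pics/w4.png",c["color"][:,:,::-1])
print(s["clock"],s["eef_pos"],s["eef_rot"],s["wrist_force"],s["moment"],s["finger_gap"])
E
```

```text
8.7 [520.26045149  57.88346093 102.81429453] [3.14112034e+00 4.12774901e-05 1.76222238e+00] [-0.35249739 -0.0812546  -0.04796855] [-0.04638042  0.11422267  0.03692005] 37.64150594280079
```

View pics/w4.png

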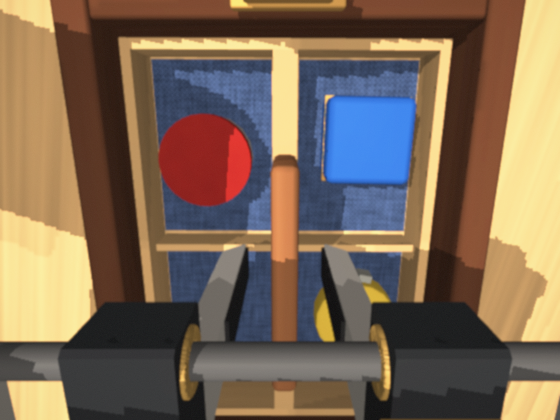

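The handle at x≈285 px sits centred between the fingers at about 248 and 322. I'll close.

Call:
arm_command --deltas '[{"xyz":[0,0,0],"turn":[0,0,0]},{"xyz":[0,0,0],"turn":[0,0,0]},{"xyz":[0,0,0],"turn":[0,0,0]},{"xyz":[0,0,0],"turn":[0,0,0]},{"xyz":[0,0,0],"turn":[0,0,0]}]' --gripper 1.0 --force 55

```text
clock: 9.38
eef_pos: [520.2, 57.7, 102.6]
eef_rot: [3.141, 0.0, 1.762]
wrist_force: [-0.5, -0.1, 3.0]
finger_gap: 11.5
```

```bash
python3 - <<'E'
from h import *
s=read_state(); print(s["clock"],s["eef_pos"],s["wrist_force"],s["moment"],s["finger_gap"])
E
```

```text
9.375 [520.17269897  57.74907272 102.6309177 ] [-0.45925039 -0.1474115   3.0437943 ] [-0.09065753  0.18588668 -0.11404827] 11.527660114239518
```

Gripped with no side force. I'll lift just a few mm and weigh it.

Call:
arm_command --deltas '[{"xyz":[0,0,0.001],"turn":[0,0,0]},{"xyz":[0,0,0.001],"turn":[0,0,0]},{"xyz":[0,0,0.001],"turn":[0,0,0]},{"xyz":[0,0,0.001],"turn":[0,0,0]},{"xyz":[0,0,0],"turn":[0,0,0]},{"xyz":[0,0,0],"turn":[0,0,0]}]'

```text
clock: 10.12
eef_pos: [520.1, 57.8, 106.4]
eef_rot: [-3.142, 0.0, 1.762]
wrist_force: [0.0, 0.4, -5.4]
finger_gap: 11.4
```

```bash
python3 - <<'E'
from h import *
s,c=wrist(); print(s["clock"],s["eef_pos"],s["eef_rot"],s["wrist_force"],s["moment"],s["finger_gap"])
cv2.imwrite("pics/w5.png",c["color"][:,:,::-1])
F,M=s["wrist_force"],s["moment"]; L=.2
Mx,My=M[0]-L*F[1],M[1]+L*F[0]; print("offset x,y mm",-My/F[2]*1000,Mx/F[2]*1000)
E
```

```text
10.125 [520.06970718  57.75842085 106.41978923] [-3.14153434e+00  2.59937822e-07  1.76180891e+00] [ 0.04042621  0.42504058 -5.43721346] [-0.13066599  0.03522198 -0.01078717] 11.38613970048512
offset x,y mm 7.9649653379911625 39.66629332706166
```

View pics/w5.png

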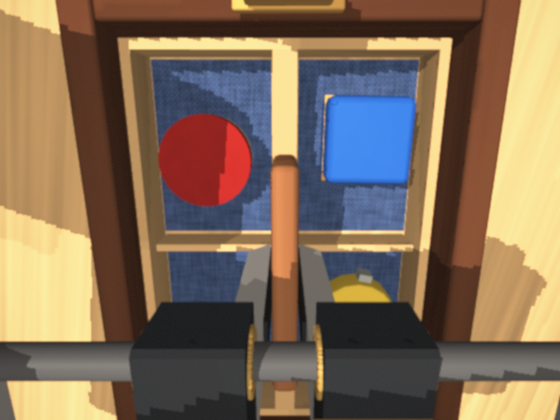

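Call:
arm_command --deltas '[{"xyz":[0,0,0.002],"turn":[0,0,0]},{"xyz":[0,0,0.002],"turn":[0,0,0]},{"xyz":[0,0,0.002],"turn":[0,0,0]},{"xyz":[0,0,0],"turn":[0,0,0]},{"xyz":[0,0,0],"turn":[0,0,0]}]'

```text
clock: 10.8
eef_pos: [520.1, 57.8, 112.4]
eef_rot: [-3.142, -0.0, 1.762]
wrist_force: [-0.4, 0.4, -5.5]
finger_gap: 11.6
```

```bash
python3 - <<'E'
from h import *
A=[]
for i in range(10):
    s,c=wrist(); A.append(np.r_[s["wrist_force"],s["moment"]])
A=np.array(A); print(s["clock"],s["eef_pos"],s["eef_rot"]); print(A.mean(0).round(3),A.std(0).round(3))
F,M=A.mean(0)[:3],A.mean(0)[3:]
for L in (0,.2): print("offset x,y mm",-(M[1]+L*F[0])/F[2]*1000,(M[0]-L*F[1])/F[2]*1000)
cv2.imwrite("pics/w6.png",c["color"][:,:,::-1])
t=camera("scene"); cv2.imwrite("pics/s6.png",cv2.resize(t["color"][130:260,200:370,::-1],None,fx=4.6,fy=4.6,interpolation=cv2.INTER_CUBIC))
E
```

```text
11.25 [520.07928115  57.7399761  112.41907924] [-3.14154114e+00 -9.71193473e-06  1.76174616e+00]
[ 6.000e-03  5.800e-02 -6.164e+00 -1.380e-01  6.300e-02 -4.000e-03] [0.444 0.482 0.587 0.024 0.03  0.03 ]
offset x,y mm 10.220741921073857 22.452818955002744
offset x,y mm 10.399280272517121 24.348427528839835
```

View pics/w6.png

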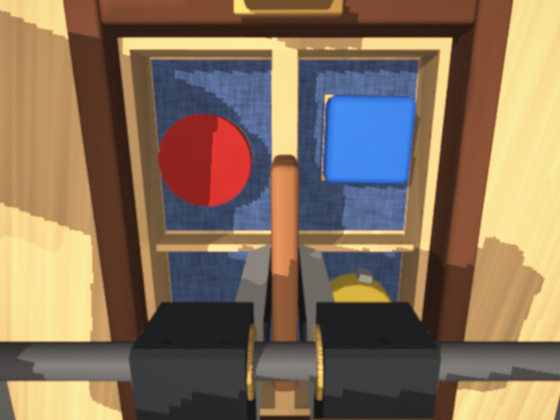

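View pics/s6.png

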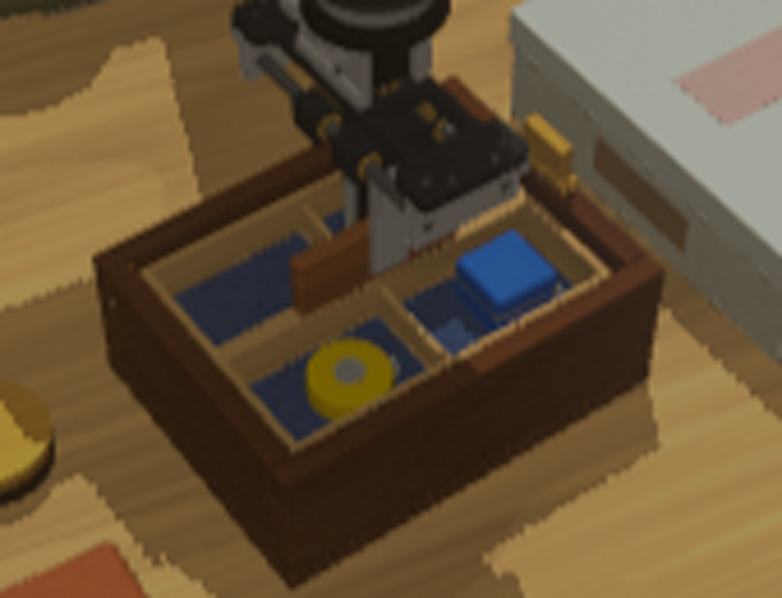

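Weight is about 6.2 N, with the centre of mass about 23 mm towards +y of the grip. The tray looks unmoved in the wrist view. I'll check numerically for tilt or creep between pictures.

```bash
python3 - <<'E'
import cv2,numpy as np
def g(n): return cv2.cvtColor(cv2.imread(f"pics/{n}.png"),cv2.COLOR_BGR2GRAY)
A=g("w4")
for n in ("w5","w6"):
    B=g(n)
    for nm,(x0,y0,x1,y1) in {"red":(155,105,260,215),"blue":(315,85,425,195),"end rim":(125,36,270,60),"handle":(265,145,305,240),"divider":(160,225,240,255),"catchbox":(225,0,350,30)}.items():
        p=A[y0:y1,x0:x1]; m=cv2.matchTemplate(B[max(0,y0-8):y1+8,x0-8:x1+8],p,cv2.TM_CCOEFF_NORMED); _,v,_,l=cv2.minMaxLoc(m)
        print(n,nm,round(v,2),"shift",l[0]-8,l[1]-(y0-max(0,y0-8)))
E
```

```text
w5 red 0.89 shift -1 0
w5 blue 0.96 shift 0 0
w5 end rim 0.96 shift -1 0
w5 handle 1.0 shift 0 0
w5 divider 0.94 shift 0 0
w5 catchbox 0.99 shift 1 2
w6 red 0.66 shift -1 0
w6 blue 0.98 shift 0 0
w6 end rim 0.92 shift 0 0
w6 handle 1.0 shift 0 0
w6 divider 0.89 shift 0 0
w6 catchbox 0.97 shift 2 6
```

No shift in the tray image and no creep, so the grip is holding it level. I'll lift gently at 60 N.

Call:
arm_command --deltas '[{"xyz":[0,0,0.002],"turn":[0,0,0]},{"xyz":[0,0,0.004],"turn":[0,0,0]},{"xyz":[0,0,0.006],"turn":[0,0,0]},{"xyz":[0,0,0.006],"turn":[0,0,0]},{"xyz":[0,0,0.006],"turn":[0,0,0]},{"xyz":[0,0,0.006],"turn":[0,0,0]},{"xyz":[0,0,0.006],"turn":[0,0,0]},{"xyz":[0,0,0.006],"turn":[0,0,0]},{"xyz":[0,0,0.006],"turn":[0,0,0]},{"xyz":[0,0,0.006],"turn":[0,0,0]},{"xyz":[0,0,0.004],"turn":[0,0,0]},{"xyz":[0,0,0.002],"turn":[0,0,0]}]' --force 60

```text
clock: 12.85
eef_pos: [520.1, 57.8, 172.7]
eef_rot: [3.141, -0.0, 1.762]
wrist_force: [0.2, 0.2, -6.2]
finger_gap: 11.2
```

```bash
python3 - <<'E'
from h import *
s,c=wrist(); print(s["clock"],s["eef_pos"],s["eef_rot"],s["wrist_force"],s["moment"],s["finger_gap"])
cv2.imwrite("pics/w7.png",c["color"][:,:,::-1])
E
```

```text
12.85 [520.10456419  57.76935225 172.67182266] [ 3.14144683e+00 -1.05136591e-05  1.76180484e+00] [ 0.15078992  0.19207248 -6.15869244] [-0.11401948  0.073888   -0.03325003] 11.22727550276109
```

View pics/w7.png

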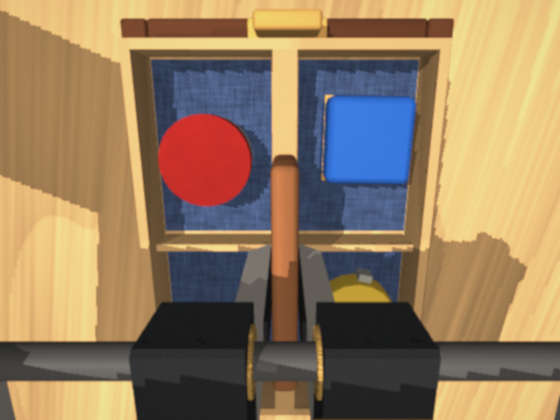

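The tray is clear of the box. Its end rim (row 43), the tin (205,160) and the ring box (369,140) are unchanged in the wrist view. I'll lift the remaining 107 mm.

Call:
arm_command --deltas '[{"xyz":[0,0,0.003],"turn":[0,0,0]},{"xyz":[0,0,0.006],"turn":[0,0,0]},{"xyz":[0,0,0.01],"turn":[0,0,0]},{"xyz":[0,0,0.012],"turn":[0,0,0]},{"xyz":[0,0,0.012],"turn":[0,0,0]},{"xyz":[0,0,0.012],"turn":[0,0,0]},{"xyz":[0,0,0.012],"turn":[0,0,0]},{"xyz":[0,0,0.012],"turn":[0,0,0]},{"xyz":[0,0,0.012],"turn":[0,0,0]},{"xyz":[0,0,0.01],"turn":[0,0,0]},{"xyz":[0,0,0.004],"turn":[0,0,0]},{"xyz":[0,0,0.002],"turn":[0,0,0]}]'

```text
clock: 14.4
eef_pos: [520.0, 57.8, 279.4]
eef_rot: [-3.141, -0.0, 1.762]
wrist_force: [1.1, -0.0, -5.1]
finger_gap: 11.4
```

Call:
arm_command --deltas '[{"xyz":[0,0,0],"turn":[0,0,0]},{"xyz":[0,0,0],"turn":[0,0,0]},{"xyz":[0,0,0],"turn":[0,0,0]},{"xyz":[0,0,0],"turn":[0,0,0]}]'

```text
clock: 14.9
eef_pos: [520.1, 57.8, 279.3]
eef_rot: [-3.141, -0.0, 1.762]
wrist_force: [0.0, -0.2, -6.8]
finger_gap: 11.6
```

```bash
python3 - <<'E'
from h import *
s,c=wrist(); print(s["clock"],s["eef_pos"],s["eef_rot"],s["wrist_force"],s["moment"],s["finger_gap"],abs(s["qd"]).max())
cv2.imwrite("pics/w8.png",c["color"][:,:,::-1])
t=camera("scene"); cv2.imwrite("pics/s8.png",cv2.resize(t["color"][70:270,160:430,::-1],None,fx=2.9,fy=2.9,interpolation=cv2.INTER_CUBIC))
t=camera("top"); cv2.imwrite("pics/t8.png",t["color"][:,:,::-1])
def g(n): return cv2.cvtColor(cv2.imread(f"pics/{n}.png"),cv2.COLOR_BGR2GRAY)
A=g("w6");B=g("w8")
for nm,(x0,y0,x1,y1) in {"red":(155,105,260,215),"blue":(315,85,425,195),"end rim":(125,36,270,60),"handle":(265,145,305,240),"divider":(160,225,240,255)}.items():
    p=A[y0:y1,x0:x1]; m=cv2.matchTemplate(B[y0-8:y1+8,x0-8:x1+8],p,cv2.TM_CCOEFF_NORMED); _,v,_,l=cv2.minMaxLoc(m); print(nm,round(v,2),l[0]-8,l[1]-8)
E
```

```text
14.9 [520.06010992  57.77215923 279.33602642] [-3.14139207e+00 -3.90423099e-05  1.76180657e+00] [ 0.03377461 -0.16258331 -6.76412199] [-0.0763902   0.07336149  0.01089904] 11.56281130372094 0.002469390609766426
red 0.25 0 0
blue 0.97 0 0
end rim 0.83 0 0
handle 1.0 0 0
divider 0.77 -4 0
```

View pics/w8.png

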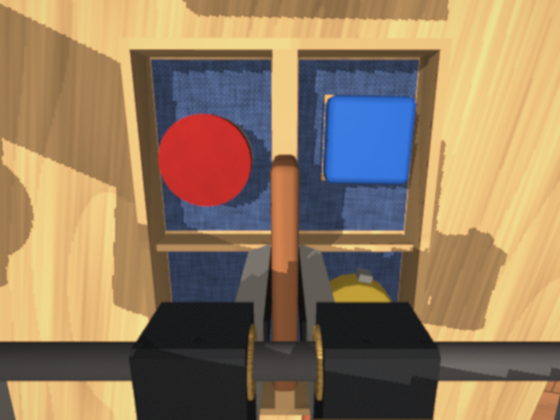

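View pics/s8.png

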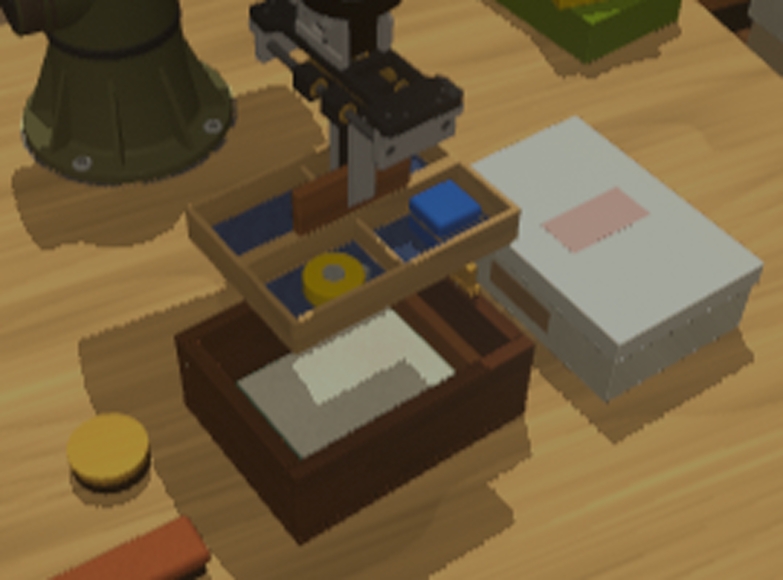

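View pics/t8.png

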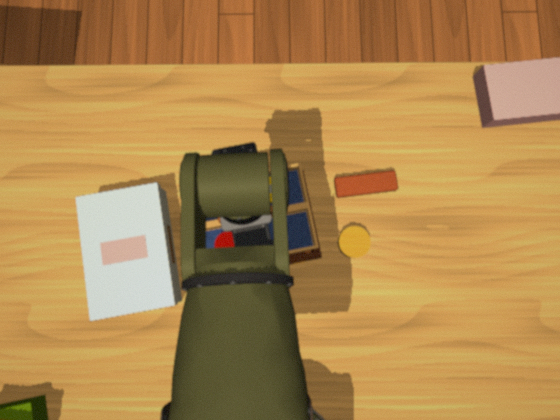

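The tray hangs level above the box and the album is uncovered. The tin, ring box and tape are in place, and the shoe box, brush and polish tin are where they were. I'll make one quick height and level check from the scene view, then hand in.

```bash
python3 - <<'E'
from h import *
c=camera("scene"); R=Ro.from_euler("z",11.0,degrees=True).as_matrix()
for z in (0,34):
    P=np.array([[80,-110,z],[80,110,z],[-80,-110,z]])@R.T+[520.2,58,221.7]
    print("underside" if z==0 else "top", ((proj(c,P)-[160,70])*2.9).round(0).tolist())
print(sign_off())
E
```

```text
underside [[294.0, 356.0], [516.0, 240.0], [187.0, 239.0]]
top [[292.0, 326.0], [520.0, 209.0], [183.0, 208.0]]
the job is handed in; nothing more can be done
None
```

The tray is off the box and held level by its handle, and the album is uncovered. I handed the job in at about 15 s.

- **Catch:** I turned it counter-clockwise from about 0.33 rad until it met its stop, where the twist moment jumped to −0.3 N·m. Only after that did I take the handle. The last wrist picture of it put the bar at 11.4° and the wall at about 11°, so it lies along the wall.
- **Tray:** Held with 60 N, its underside works out at about 122 mm above the rim from the tool height. The measured tool tilt was under 0.001 rad.
- **Contents:** The tin, ring box and tape all show in place in the last pictures. The ring box, handle and end rim did not shift in the wrist view during the lift.
- **Other things:** The shoe box, brush and polish tin appear where they were in the top view.

**Checks that were weaker or disagreed:**
- The image match on the tin (0.25) and on the divider (0.77, with a 4-pixel shift) was poor at the end. I put this down to changing shadows, because by eye neither had moved.
- The scene view agreed with the calculated tray corners only to about 2 pixels, roughly 6 mm.
- The load's centre of mass is about 23 mm towards +y of the grip. I saw no tilt or creep from it, so I did not regrip.

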